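Find the soft spring finger and cradle it for rework

ROBOT

A 7-joint arm with a two-finger parallel gripper is mounted at the origin on a cart in front of the work surface, level with it; the furniture and walls round the work are solid. World frame = base frame: x ahead of the robot, y to its left, z up, the work surface at z = 0. Lengths are in m, angles in rad, forces in N, time in s.
With the tool pointing down it reaches from about 0.4 to 0.85 m from the base axis. Payload 6.9 kg.
Tool frame: the origin (TCP) lies midway between the tips of the shut fingers; the grasp point (between the pads) lies behind it (ctrl.pinch_z is the z of the grasp point in the tool frame, in m); z points along the fingers, y is the line along which they close (so a half turn about z gives the same grasp; the last joint's range is limited). The gripper opens to 85 mm and grips with 20 to 120 N. Pads are 22 mm wide; open, the fingers measure 114 mm over their backs; the gripper's body (76 mm by 85 mm) begins 54 mm behind the grasp point. The pads swing forward as they close: fully open they stand 13 mm farther back than shut.
Start: joints at [1.339, 0.507, -0.238, 1.5, 0.126, 1.149, -0.155], TCP at [0.207, -0.59, 0.231] pointing down, gripper open.
Joint ranges: [-3.08, 3.08], [-0.24, 2.05], [-1.43, 1.35], [0, 2.5], [-1.52, 4.66], [0.17, 1.96], [-2.89, 2.89]. Speed limits (rad/s): [2.39, 2.39, 3.14, 3.14, 3.14, 3.14, 3.14].

INTERFACE

Orientations are given as a unit quaternion [w, x, y, z].
In Python, from station import ctrl, get_state, vision, ticket, models gives the robot as it stands. Calls block until the motion is done:
- ctrl.movep(position, orientation): joint-space move of the TCP to a pose.
- ctrl.movel(position, frame=None, max_speed=0.15): straight line of the TCP; frame=None keeps the orientation; max_speed is the mean speed in m/s.
- ctrl.set_joints(angles): joint-space move.
- ctrl.ungrasp() and ctrl.close_gripper(force=None): open the fingers fully, or close them until they stop; force is the grip in N (None keeps the last).
- ctrl.pause(seconds).
- ctrl.ik(position, orientation): joint angles nearest the present ones, or None.
- get_state(): the state.
- vision.grab_frame(name): name is "scene" or "top"; returns (picture, depth): 420x560x3 uint8, blue, green, red; 420x560 float32, m along the optical axis (not along the pixel's ray), 0 where there is no reading.
- vision.camera_info(name): a dict with "mtx" (3x3 intrinsics, pixels), "R" (3x3) and "t" (3): a world point X has camera coordinates R X + t. Camera axes: x right, y down, z forward; pixel columns grow to the right and rows downward; lengths in m; the calibration is good to about 2 mm. A picture is of the moment at which its call begins. camera_info takes no time and is no camera call.
A pose or a line that the arm cannot do raises ctrl.Unreachable and nothing moves.
- ticket.close_job(): hands the job in; it is judged then, once.
Trained networks look in the newest picture that a camera, given by its name, has taken for a name from the list of things; names that differ only in an ending like _2 or _b are one class to them, and where a whole thing is asked for, a point or a joint stands for the part that bears it (a point fixed in the world has none). Each returns a list of dicts, best first, with "p" (0 to 1); they miss things now and then, are a little off and sometimes report something else, mostly with a low value. They report only what shows in the picture. A call takes as long as a camera call.
- models.recognise(camera, target): "point" ([column, row] in pixels, amid what is visible of it).
- models.masks_of(camera, target): "mask" (420x560 bool, what is visible of it) and "point" ([column, row] in pixels, amid what is visible of it).
The state is a dict: "time": time; "qpos": joint angles; "qd": joint speeds; "tau": joint torques, N m; "tcp_pos": TCP position; "eef_rot": TCP orientation; "contact_force": force on the tool from outside, world axes, zero at the start; "wrist_torque": the same for the moment, N m; "width": finger opening in m; "gripper_force": force on a finger pad.
Only numpy, scipy, OpenCV 4.12 (cv2) and the standard library are available. Lean on these libraries where they do the work, as an engineer would, in place of code of your own. Each camera call takes 0.05 s, during which the arm holds its last target. There are 200 camera calls.

TASK

One of the three spring units in the test rack has a finger that has gone soft. Working from left to right as seen from the robot, press each finger's tip down to its stop and feel how hard it pushes back; then lift the soft unit out by its clamp block, set it down upright on the bare bench and let go, take it again by the foot bar at the finger end (not by the finger itself), and put it in the rework cradle upright, clamp block first, slid home against the back wall. Leave the two sound units standing in their bays.

Things in the scene. Friction and masses are not known exactly. Their poses are not given: they have to be found in the camera images.
- rack: Test rack fixed to the bench: steel plate 150 x 242 x 5 mm with three bays, centre lines at y = +85 (left), 0, -85 mm. Origin: centre of the underside; -x towards the robot. Each bay has two cheeks 29 mm apart, 6 thick, up to 26 mm over the bench, from x = -72 to +2 mm, and a 15 mm high lip in front. Rear open.
- cradle: Rework cradle fixed to the bench: U-shaped aluminium pocket, open at the top and front (-x). Origin: centre of the underside; +x to the back wall. Channel 29 mm wide about y = 0, from x = -35 to the back wall's face at +35 mm; floor 5 mm over the bench, walls to 53 mm, flared lips to 59. A unit fully home has its middle at x = -30 mm, finger end sticking out in front.
- unit_a_mid (a point): Spring unit, one of three that look alike, 0.2 kg; they change places. Point: half-way along, 25 mm over its underside; x from finger tip (-) to clamp block (+). Foot bar 130 long, 24 wide, 18 high; clamp block on it from x = +20 to +65 mm, 24 wide, to 50 mm (screw heads 53). Finger 12 wide, top at 41 mm. In the rack only the clamp end can be gripped, in the cradle only the finger end of the bar.
- unit_a_tip (a point): Top of the round button, 12 mm across, at this unit's finger tip: press down here. At rest 45 mm over the unit's underside, 55 mm from its middle. Yields 14 mm until the finger meets its stop pin, force nearly in proportion to travel: at the stop a sound finger pushes back with about 10 N, a soft one with 4 N. It springs back.
- unit_a_leaf (a joint): Deflection of this unit's finger, rad: 0 at rest, 0.19 at its stop, positive downwards.
- unit_b_mid (a point): Spring unit, one of three that look alike, 0.2 kg; they change places. Point: half-way along, 25 mm over its underside; x from finger tip (-) to clamp block (+). Foot bar 130 long, 24 wide, 18 high; clamp block on it from x = +20 to +65 mm, 24 wide, to 50 mm (screw heads 53). Finger 12 wide, top at 41 mm. In the rack only the clamp end can be gripped, in the cradle only the finger end of the bar.
- unit_b_tip (a point): Top of the round button, 12 mm across, at this unit's finger tip: press down here. At rest 45 mm over the unit's underside, 55 mm from its middle. Yields 14 mm until the finger meets its stop pin, force nearly in proportion to travel: at the stop a sound finger pushes back with about 10 N, a soft one with 4 N. It springs back.
- unit_b_leaf (a joint): Deflection of this unit's finger, rad: 0 at rest, 0.19 at its stop, positive downwards.
- unit_c_mid (a point): Spring unit, one of three that look alike, 0.2 kg; they change places. Point: half-way along, 25 mm over its underside; x from finger tip (-) to clamp block (+). Foot bar 130 long, 24 wide, 18 high; clamp block on it from x = +20 to +65 mm, 24 wide, to 50 mm (screw heads 53). Finger 12 wide, top at 41 mm. In the rack only the clamp end can be gripped, in the cradle only the finger end of the bar.
- unit_c_tip (a point): Top of the round button, 12 mm across, at this unit's finger tip: press down here. At rest 45 mm over the unit's underside, 55 mm from its middle. Yields 14 mm until the finger meets its stop pin, force nearly in proportion to travel: at the stop a sound finger pushes back with about 10 N, a soft one with 4 N. It springs back.
- unit_c_leaf (a joint): Deflection of this unit's finger, rad: 0 at rest, 0.19 at its stop, positive downwards.

How it is judged:
On the way, in this order (a step that is already met when the one before it is completed fails the run):
1. the left finger is pressed down to its stop (((value of joint unit_a_leaf above 0.175 rad and y of unit_a_mid in the frame of rack between 0.05 and 0.14 m) or (value of joint unit_b_leaf above 0.175 rad and y of unit_b_mid in the frame of rack between 0.05 and 0.14 m) or (value of joint unit_c_leaf above 0.175 rad and y of unit_c_mid in the frame of rack between 0.05 and 0.14 m))), for 0.1 s.
2. the middle finger is pressed down to its stop (((value of joint unit_a_leaf above 0.175 rad and y of unit_a_mid in the frame of rack between -0.04 and 0.04 m) or (value of joint unit_b_leaf above 0.175 rad and y of unit_b_mid in the frame of rack between -0.04 and 0.04 m) or (value of joint unit_c_leaf above 0.175 rad and y of unit_c_mid in the frame of rack between -0.04 and 0.04 m))), for 0.1 s.
3. the right finger is pressed down to its stop (((value of joint unit_a_leaf above 0.175 rad and y of unit_a_mid in the frame of rack between -0.14 and -0.05 m) or (value of joint unit_b_leaf above 0.175 rad and y of unit_b_mid in the frame of rack between -0.14 and -0.05 m) or (value of joint unit_c_leaf above 0.175 rad and y of unit_c_mid in the frame of rack between -0.14 and -0.05 m))), for 0.1 s.
4. the soft unit is lifted clear of the rack (height (world z) of unit_b_mid above 0.05 m), for 0.1 s.
5. the soft unit stands upright on the bare bench, let go (height (world z) of unit_b_mid below 0.0275 m and angle between unit_b_mid's own z axis and vertical below 0.06 rad and contact force between the fingers and unit_b below 0.05 N and linear speed of unit_b below 0.02 m/s), for 0.2 s.
At the end, for the whole second after the job is handed in: The soft unit is upright (within 0.06 rad) on the floor of the cradle, its clamp block in the channel, its finger tip out in front, and slid home to within about 4 mm of the back wall, in line with the channel within 0.1 rad, at rest; the two sound units are within 12 mm of where they stood (x of unit_b_mid in the frame of cradle above -0.034 m and y of unit_b_mid in the frame of cradle between -0.005 and 0.005 m and z of unit_b_mid in the frame of cradle below 0.034 m and angle between unit_b_mid's own z axis and vertical below 0.06 rad and angle between the x axis of unit_b_mid and the x axis of cradle, either way round below 0.1 rad and horizontal distance between unit_b_mid and cradle below 0.037 m and x of unit_b_tip in the frame of cradle below -0.06 m and linear speed of unit_b below 0.02 m/s and distance of each of unit_a_mid, unit_c_mid from where it was at the start of the episode below 0.012 m); the robot touches nothing.
It fails at once if a sound unit is lifted out of the rack (height (world z) of any of unit_a_mid, unit_c_mid above 0.05 m).
It fails at once if the unit is carried by its finger (height (world z) of unit_b_mid above 0.05 m and contact force between the fingers and unit_b_leaf above 1 N).
It also fails if it takes over 64 s, if anything falls off the work surface, if the arm or the gripper's body presses on something with over 40 N, if the wrist force passes 120 N, or if a joint passes its speed limit or range.

## Working session

There is one attempt and no reset: what is moved stays moved. The work goes in short steps, each a Python script; the robot and the scene stay as the last script left them, time stands still between calls to the robot, and variables do not carry over. Pictures are saved under pics/ and viewed, at most 10 in all, crops included, and the job is handed in when it is done.

```bash
ls; mkdir -p pics
cat > h.py <<'E'
import numpy as np, cv2
from station import ctrl,get_state,vision,ticket,models
def world(cam,px,depth,info=None):
    i=vision.camera_info(cam);px=np.atleast_2d(px).astype(float)
    r=np.c_[px,np.ones(len(px))]@np.linalg.inv(i["mtx"]).T*np.atleast_1d(depth)[:,None]
    return (r-i["t"])@i["R"]
def proj(cam,X):
    i=vision.camera_info(cam);c=np.atleast_2d(X)@i["R"].T+i["t"];p=c@i["mtx"].T
    return p[:,:2]/p[:,2:]
def cloud(cam,d):
    v,u=np.nonzero(d>0);return np.c_[u,v],world(cam,np.c_[u,v],d[v,u])
E
python3 - <<'E'
from h import *
print(ctrl.pinch_z, get_state())
for c in("scene","top"):
    im,d=vision.grab_frame(c);cv2.imwrite(f"pics/{c}0.png",im);np.save(c+"0.npy",d)
    i=vision.camera_info(c);print(c,-i["R"].T@i["t"],i["R"][2])
    for t in("rack","cradle","unit_a_mid","unit_a_tip"):
        for r in models.recognise(c,t):
            p=np.array(r["point"]);u,v=np.round(p).astype(int);print(t,p,round(r["p"],2),world(c,p,d[v,u]).round(4))
E
```

```text
pics
-0.0187 {'time': 0.0, 'qpos': array([ 1.33950015,  0.50831981, -0.23752577,  1.50112299,  0.125691  ,
        1.1489346 , -0.15479757]), 'qd': array([-0.00076251,  0.00012555, -0.00024231, -0.00200436,  0.00019405,
        0.00132034,  0.00045709]), 'tau': array([ 4.16647572e-04, -6.20588279e+01, -2.18653813e+00, -2.49651861e+01,
        1.25386872e-02,  1.18599573e-02, -1.49754641e-05]), 'tcp_pos': array([ 0.20629961, -0.58942971,  0.23044432]), 'eef_rot': array([-8.82645136e-04,  9.85852798e-01,  1.67611020e-01, -1.65965140e-04]), 'contact_force': array([ 0.73960198,  0.05178456, -0.2498053 ]), 'wrist_torque': array([-0.01305966,  0.02968558,  0.01504828]), 'gripper_force': 0.0, 'width': 0.08564897494187416}
scene [0.28683437 0.39754215 0.87058548] [ 0.25588634 -0.56135607 -0.78702067]
rack [255.2 262.7] 0.98 [[ 0.5571 -0.0654  0.0071]]
cradle [326.9 164.4] 0.71 [[ 0.5184 -0.3687  0.0478]]
cradle [244.9 244. ] 0.4 [[ 0.5942 -0.0887  0.0237]]
unit_a_mid [266.8 217.1] 0.95 [[ 0.5848 -0.1757  0.0238]]
unit_a_tip [278.3 216.6] 0.68 [[ 0.5543 -0.1723  0.0474]]
top [ 0.49892516 -0.18581445  1.15796678] [ 0.06689122 -0.0022046  -0.99775784]
rack [241.1 217.5] 0.94 [[ 0.5642 -0.1046  0.0272]]
cradle [364.4 237.8] 0.93 [[ 0.5135 -0.3943  0.0046]]
unit_a_mid [269.3 214.8] 0.84 [[ 0.5685 -0.1705  0.0442]]
unit_a_tip [269.7 225. ] 0.66 [[ 0.5452 -0.1711  0.0423]]
```

Run:
```python
from h import *
im=cv2.imread("pics/top0.png");cv2.imwrite("pics/top0c.png",cv2.resize(im[120:320,160:430],None,fx=2.9,fy=2.9,interpolation=2))
```

```text
(no output)
```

View pics/top0c.png

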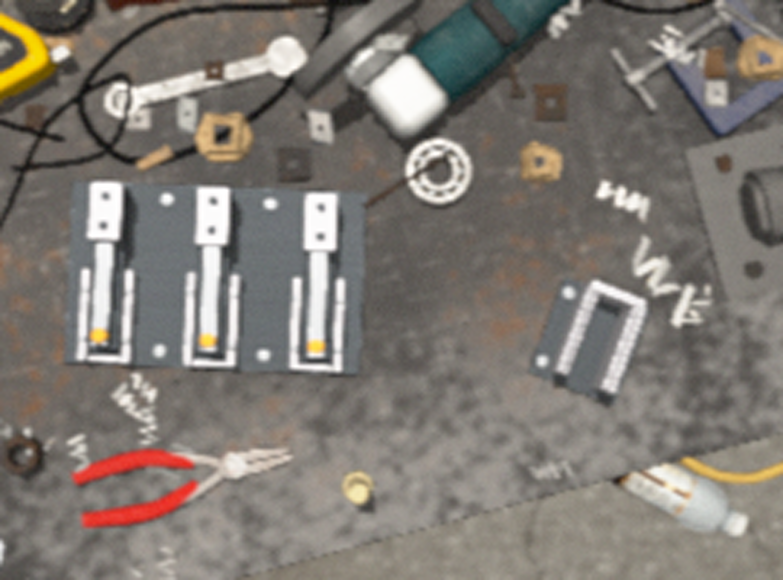

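View pics/scene0.png

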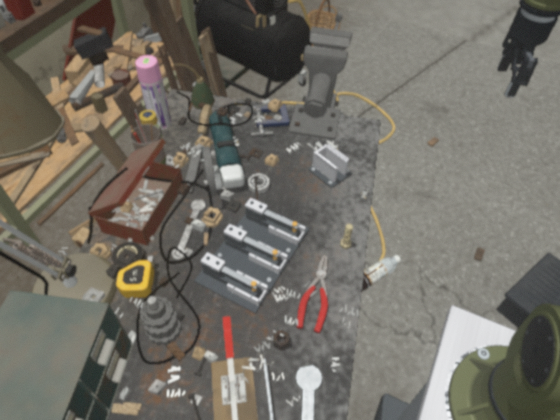

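The rack stands nearly square, with buttons at about (194,236), (232,238) and (269,240) in the top picture and the blocks on the far side. The cradle is yawed about -18° with its mouth towards the robot. The bench is bare between the two, around (315,220).

```bash
cat >> h.py <<'E'
def measure(im,d):
    "top view: list of (block centre, block yaw, button) left to right"
    hsv=cv2.cvtColor(im,cv2.COLOR_BGR2HSV);out=[]
    px,X=cloud("top",d);H=np.zeros(d.shape);H[px[:,1],px[:,0]]=X[:,2]
    return hsv,px,X,H
E
python3 - <<'E'
from h import *
im=cv2.imread("pics/top0.png");d=np.load("top0.npy");hsv,px,X,H=measure(im,d)
def comps(m,lo,hi,box):
    m=m.copy();b=np.zeros_like(m);b[box[0]:box[1],box[2]:box[3]]=1;m&=b
    n,l,s,c=cv2.connectedComponentsWithStats(m.astype(np.uint8))
    for k in sorted(range(1,n),key=lambda k:c[k][0]):
        if lo<s[k,4]<hi: yield np.argwhere(l==k)[:,::-1],c[k]
print("buttons")
yel=(hsv[...,0]>12)&(hsv[...,0]<35)&(hsv[...,1]>140)&(hsv[...,2]>130)
for p,c in comps(yel,8,80,(225,250,185,280)): print(c,len(p),world("top",c,1.1*0+np.median(d[p[:,1],p[:,0]])).round(4),np.median(H[p[:,1],p[:,0]]).round(4))
print("blocks")
for p,c in comps(H>0.049,60,600,(170,215,170,290)):
    W=world("top",p,d[p[:,1],p[:,0]]);r=cv2.minAreaRect(W[:,:2].astype(np.float32)*1000);print(c,len(p),np.median(W,0).round(4),W.mean(0).round(4),r)
print("cradle")
for p,c in comps((H>0.035)&(H<.09),60,2000,(210,265,340,395)):
    W=world("top",p,d[p[:,1],p[:,0]]);r=cv2.minAreaRect(W[:,:2].astype(np.float32)*1000);print(c,len(p),W.mean(0),np.percentile(W[:,2],[5,50,95]),r)
for t in("rack","cradle"):
    vision
print("plate")
for p,c in comps((H>0.003)&(H<.009),300,9000,(170,260,170,300)):
    W=world("top",p,d[p[:,1],p[:,0]]);print(len(p),np.median(W[:,2]),cv2.minAreaRect(W[:,:2].astype(np.float32)*1000))
v=H[200:240,300:330];print("bench",np.percentile(v,[1,50,99]),world("top",[315,220],d[220,315]))
b=im[205:270,335:400];h=np.clip(H[205:270,335:400]/.07*255,0,255).astype(np.uint8)
cv2.imwrite("pics/cr.png",cv2.resize(np.hstack([b,cv2.applyColorMap(h,2)]),None,fx=6,fy=6,interpolation=0))
E
```

```text
buttons
[193.68421053 235.31578947] 19 [[0.5238 0.002  0.0491]] 0.049
[231.21428571 237.14285714] 14 [[ 0.5185 -0.0834  0.0502]] 0.0503
[268.66666667 238.93333333] 15 [[ 0.5133 -0.1685  0.0501]] 0.0501
blocks
[196.51627907 192.46976744] 215 [ 0.6215 -0.0064  0.0554] [ 0.621  -0.0057  0.0554] ((620.3800659179688, -5.077374458312988), (24.01988983154297, 45.880428314208984), 86.39729309082031)
[225.43684211 173.12105263] 190 [ 0.664  -0.0739  0.0594] [ 0.6639 -0.0721  0.0592] ((664.0635986328125, -68.61434936523438), (17.633602142333984, 101.887939453125), 5.237804889678955)
[233.46341463 194.26829268] 205 [ 0.616  -0.089   0.0555] [ 0.6157 -0.0897  0.0553] ((614.8574829101562, -89.30316162109375), (23.906991958618164, 46.063133239746094), 86.1289291381836)
[261.47619048 175.97142857] 105 [ 0.6575 -0.155   0.0514] [ 0.6574 -0.1538  0.0516] ((657.2820434570312, -152.80763244628906), (27.41704750061035, 23.92569923400879), 89.62916564941406)
[270.63235294 196.25      ] 204 [ 0.6106 -0.1748  0.0554] [ 0.6101 -0.1742  0.0554] ((609.7371826171875, -174.1204376220703), (23.49825096130371, 44.06782531738281), 86.15674591064453)
cradle
[368.70149254 234.19154229] 402 [ 0.52093632 -0.39543231  0.05352252] [0.03970067 0.05485994 0.06080026] ((518.3246459960938, -392.99755859375), (48.84110641479492, 76.97306060791016), 67.92697143554688)
plate
323 0.005571810948497936 ((576.597412109375, 24.355609893798828), (23.07988929748535, 155.55833435058594), 85.3624038696289)
1099 0.005585421769102444 ((573.25390625, -55.59291458129883), (89.57174682617188, 156.86082458496094), 87.91810607910156)
1133 0.005636665321203384 ((570.7073974609375, -128.9351043701172), (64.37800598144531, 153.64785766601562), 86.5589828491211)
447 0.005324574535258538 ((567.5088500976562, -199.9283447265625), (154.97341918945312, 33.19874572753906), 4.761565685272217)
bench [-0.00458388  0.00032133  0.00571721] [[ 0.55741017 -0.27852808  0.00056341]]
```

View pics/cr.png

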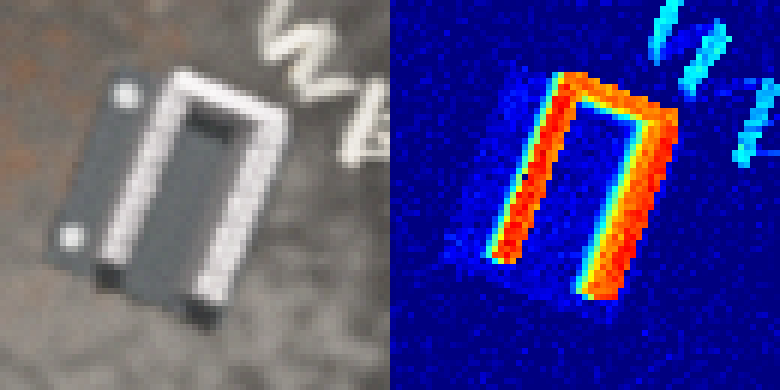

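Run:
```python
from h import *
for cam in("top","scene"):
    d=np.load(cam+"0.npy");px,X=cloud(cam,d)
    m=(np.abs(X[:,0]-.52)<.06)&(np.abs(X[:,1]+.395)<.06)&(X[:,2]>.052)&(X[:,2]<.07);P=X[m]
    yaw=-.37;c=np.array([.518,-.393])
    for it in range(6):
        ux=np.array([np.cos(yaw),np.sin(yaw)]);uy=np.array([-ux[1],ux[0]])
        q=(P[:,:2]-c)@np.c_[ux,uy]
        w=(q[:,0]<22)&(q[:,0]<.022)&(abs(q[:,1])>.008)&(abs(q[:,1])<.032)
        L=w&(q[:,1]>0);Rr=w&(q[:,1]<0)
        fl=np.polyfit(q[L,0],q[L,1],1);fr=np.polyfit(q[Rr,0],q[Rr,1],1)
        yaw+=(fl[0]+fr[0])/2; c=c+uy*(fl[1]+fr[1])/2
    q=(P[:,:2]-c)@np.c_[ux,uy]
    print(cam,L.sum(),Rr.sum(),"yaw",yaw,fl,fr,"c",c,"x ext",np.percentile(q[:,0],[1,99]),"L",np.percentile(q[L,1],[3,97]),"R",np.percentile(q[Rr,1],[3,97]),"z",np.median(P[L,2]),np.median(P[Rr,2]))
```

```text
top 100 114 yaw -0.39131997552666065 [0.00315189 0.01978057] [-0.00315189 -0.01978057] c [ 0.5181538  -0.39260482] x ext [-0.03735556  0.03801494] L [0.01516493 0.02376765] R [-0.02428627 -0.01510171] z 0.05729254117014011 0.05663345630500302
scene 71 108 yaw -0.38934513909615476 [-0.00463191  0.02006845] [ 0.00463191 -0.02006845] c [ 0.5191492  -0.39003684] x ext [-0.03815732  0.03846413] L [0.01521211 0.02314821] R [-0.02502602 -0.01481802] z 0.05775356968131239 0.056796186666935526
```

```bash
cat >> h.py <<'E'
def Q(yaw): return np.array([0,np.cos(yaw/2),np.sin(yaw/2),0])
RY=-0.063; CY=-0.390
UR=np.array([np.cos(RY),np.sin(RY),0]); UC=np.array([np.cos(CY),np.sin(CY),0])
BTN=np.array([[.5238,.002,.05],[.5185,-.0834,.05],[.5133,-.1685,.05]])
BLK=np.array([[.621,-.0055,.03],[.6153,-.0893,.03],[.6102,-.1743,.03]])
def st(): 
    s=get_state();return round(s["time"],2),np.round(s["tcp_pos"],4),np.round(s["contact_force"],1)
def press(i):
    b=BTN[i];ctrl.movep([b[0],b[1],.085],Q(RY));ctrl.movel([b[0],b[1],.058],max_speed=.1);f0=get_state()["contact_force"][2];log=[];z=.052
    while z>.029:
        ctrl.movel([b[0],b[1],z],max_speed=.04);s=get_state();f=s["contact_force"][2]-f0;log.append((round(s["tcp_pos"][2]*1e3,1),round(f,1)))
        if len(log)>2 and (f>13 or (z<.037 and log[-1][1]-log[-2][1]>3.5)):break
        z-=.003 if z>.0395 else .001
    ctrl.pause(.2);print(i,log,round(get_state()["contact_force"][2]-f0,1));ctrl.movel([b[0],b[1],.075],max_speed=.15);print(st())
E
python3 - <<'E'
from h import *
for p,y in [((.5238,.002,.08),RY),((.61,-.1743,.02),RY),((.621,-.0055,.02),RY),((.55,-.28,.02),RY),((.45,-.38,.02),CY)]:
    print(np.round(ctrl.ik(p,Q(y)),2))
ctrl.close_gripper();ctrl.movep([.45,-.2,.2],Q(RY));print(st())
press(0)
E
```

```text
[ 0.17  0.54 -0.32  1.96  0.26  0.68 -1.95]
[ 0.36  0.74 -0.2   1.7   0.2   0.72 -1.58]
[ 0.09  0.73 -0.2   1.74  0.21  0.69 -1.86]
[ 0.52  0.72 -0.15  1.75  0.16  0.68 -1.35]
[ 0.7   0.69 -0.06  1.83  0.06  0.62 -1.36]
(2.95, array([ 0.4499, -0.2011,  0.2001]), array([ 0.4, -0.1, -0.2]))
0 [(np.float64(52.1), np.float64(-1.0)), (np.float64(49.1), np.float64(0.3)), (np.float64(46.1), np.float64(1.7)), (np.float64(43.2), np.float64(5.9)), (np.float64(40.4), np.float64(7.2)), (np.float64(37.6), np.float64(7.9)), (np.float64(36.7), np.float64(9.2)), (np.float64(35.9), np.float64(11.1)), (np.float64(35.3), np.float64(13.9))] 16.0
(7.26, array([0.5236, 0.0018, 0.0749]), array([-0.4,  0.2, -0.3]))
```

```bash
sed -i 's/if len(log)>2 and .*:break/if f>15:break/; s/while z>.029/while z>.030/' h.py
python3 - <<'E'
from h import *
press(1);press(2)
E
```

```text
1 [(np.float64(52.1), np.float64(1.2)), (np.float64(49.1), np.float64(2.2)), (np.float64(46.0), np.float64(2.5)), (np.float64(42.9), np.float64(3.5)), (np.float64(40.0), np.float64(3.6)), (np.float64(37.0), np.float64(5.2)), (np.float64(36.2), np.float64(6.0)), (np.float64(35.6), np.float64(9.6)), (np.float64(35.0), np.float64(14.1)), (np.float64(34.4), np.float64(18.8))] 19.4
(11.29, array([ 0.5178, -0.0835,  0.0745]), array([-0.1, -0.1,  0.6]))
2 [(np.float64(52.1), np.float64(0.4)), (np.float64(49.1), np.float64(1.4)), (np.float64(46.1), np.float64(3.8)), (np.float64(43.2), np.float64(4.7)), (np.float64(40.4), np.float64(7.6)), (np.float64(37.6), np.float64(9.5)), (np.float64(36.8), np.float64(10.4)), (np.float64(35.9), np.float64(11.2)), (np.float64(35.4), np.float64(15.7))] 15.3
(15.07, array([ 0.5131, -0.1686,  0.0748]), array([-0.7, -0.6, -0.9]))
```

The middle finger is soft: about 4-5 N at 36.5 mm, against 9-10 N for the others. I'll lift that unit out next.

Run:
```python
from h import *
ctrl.movel([.56,-.12,.13],max_speed=.2);ctrl.ungrasp()
b=BLK[1];ctrl.movep([b[0],b[1],.12],Q(RY));ctrl.movel([b[0],b[1],.017],max_speed=.1);print(st())
ctrl.close_gripper(50);print(st(),get_state()["width"])
t=get_state()["tcp_pos"]
ctrl.movel([t[0],t[1],.13],max_speed=.12);print(st(),get_state()["width"])
im,d=vision.grab_frame("scene");cv2.imwrite("pics/lift.png",im[80:320,140:420].repeat(2,0).repeat(2,1))
```

```text
(17.98, array([ 0.6158, -0.0893,  0.0177]), array([ 0. , -0.5,  0.8]))
(18.57, array([ 0.6155, -0.0893,  0.0173]), array([ 0. , -0.6,  3.7])) 0.023753585749874184
(19.67, array([ 0.6149, -0.0894,  0.1291]), array([-0.2, -0. , -2.7])) 0.023052032768827935
```

View pics/lift.png

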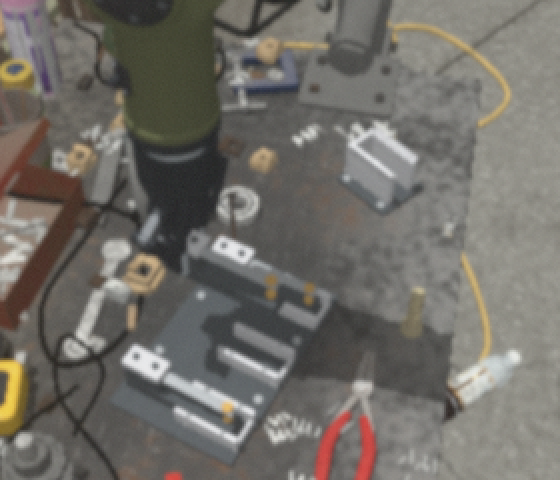

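The middle unit hangs level in the gripper, with its tip at about (275,285) in the crop. The middle bay is empty and the other two units are standing. Next I set it down.

Run:
```python
from h import *
m=np.array([.547,-.274,0]);g=m+.042*UR
ctrl.movel([g[0],g[1],.13],max_speed=.2);ctrl.pause(.2);f0=get_state()["contact_force"][2]
ctrl.movel([g[0],g[1],.018],max_speed=.12)
z=.0155
while z>.007:
    ctrl.movel([g[0],g[1],z],max_speed=.03);f=get_state()["contact_force"][2]-f0
    print(st(),round(f,1))
    if f>3:break
    z-=.0012
ctrl.ungrasp();ctrl.movel([g[0],g[1],.14],max_speed=.15)
q=m-.15*UR; ctrl.movel([.42,-.2,.2],max_speed=.25)
print(st())
im,d=vision.grab_frame("top");cv2.imwrite("pics/bench.png",im);np.save("bench.npy",d)
hsv,px,X,H=measure(im,d)
k=(abs(X[:,0]-.6)<.06)&(abs(X[:,1]+.274)<.035)&(X[:,2]>.045)&(X[:,2]<.06);print("block",k.sum(),X[k].mean(0),cv2.minAreaRect(X[k,:2].astype(np.float32)*1000))
yel=(hsv[...,0]>12)&(hsv[...,0]<35)&(hsv[...,1]>140)&(hsv[...,2]>130);v=yel[px[:,1],px[:,0]]&(abs(X[:,0]-.5)<.05)&(abs(X[:,1]+.274)<.03);print("btn",v.sum(),X[v].mean(0))
cv2.imwrite("pics/benchc.png",cv2.resize(im[120:320,160:430],None,fx=2.9,fy=2.9,interpolation=2))
```

```text
(22.35, array([ 0.589 , -0.2768,  0.0159]), array([-0.8, -0.1, -3.3])) 0.9
(22.6, array([ 0.5889, -0.2767,  0.0143]), array([ 0.2, -0.9, -2.7])) 1.5
(22.85, array([ 0.5888, -0.2766,  0.013 ]), array([-0.1, -0.5, -3.5])) 0.6
(23.1, array([ 0.5891, -0.2767,  0.0123]), array([-0.2,  0.2,  2.4])) 6.6
(25.66, array([ 0.421 , -0.2005,  0.1997]), array([ 0.2, -0.1, -0.4]))
block 208 [ 0.59032128 -0.2773155   0.05041208] ((590.4722290039062, -277.5341796875), (23.34734535217285, 44.14605712890625), 88.27005004882812)
btn 12 [ 0.49300344 -0.26972192  0.04090102]
```

View pics/benchc.png

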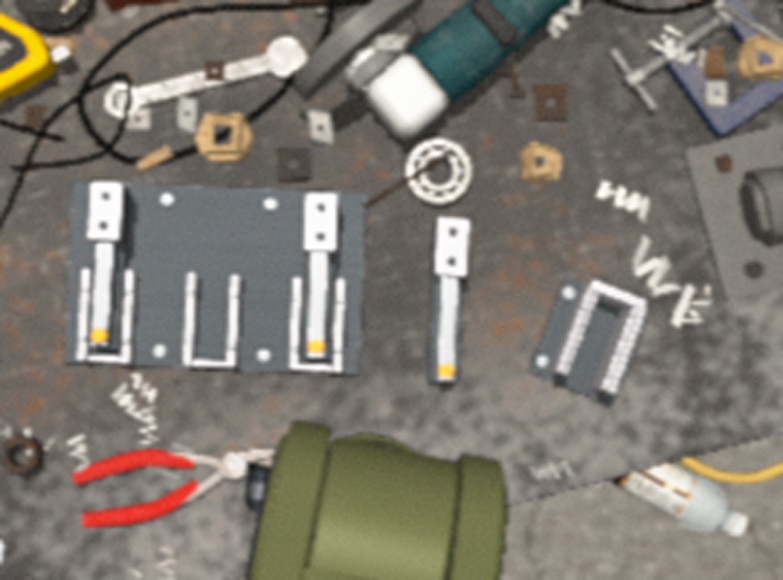

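The unit stands alone on the bench, with its block at (452,245) and button at (446,371) in the crop. The sound units haven't moved. Next I take it by the bar at the finger end.

```bash
cat >> h.py <<'E'
UCy=np.array([-UC[1],UC[0],0])
O=np.array([.5182,-.3926,0])+.0008*UCy-.0025*UC
def unit_vs_cradle(tag):
    for cam in("top","scene"):
        im,d=vision.grab_frame(cam);cv2.imwrite(f"pics/{tag}_{cam}.png",im);np.save(f"{tag}_{cam}.npy",d)
        px,X=cloud(cam,d);q=np.c_[(X-O)@UC,(X-O)@UCy,X[:,2]]
        k=(q[:,0]>-110)&(abs(q[:,1])<.025)&(q[:,2]>.04)&(q[:,2]<.08)&(q[:,0]<-.042)&(q[:,0]>-.125)
        if k.sum()>20:
            W=q[k];r=cv2.minAreaRect((W[:,:2]*1000).astype(np.float32));print(cam,"block",k.sum(),W.mean(0).round(4),r, "zslope",np.polyfit(W[:,0],W[:,2],1).round(3),"yslope",np.polyfit(W[:,0],W[:,1],1).round(3))
        c=(abs(q[:,0])<.03)&(q[:,2]>.052)&(q[:,2]<.07)&(abs(q[:,1])>.012)&(abs(q[:,1])<.027);L=c&(q[:,1]>0);R=c&(q[:,1]<0)
        print(cam,"channel mid",((np.median(q[L,1])+np.median(q[R,1]))/2).round(4),L.sum(),R.sum())
E
python3 - <<'E'
from h import *
g=np.array([.5903,-.2773,0])-.0905*UR
ctrl.movep([g[0],g[1],.12],Q(RY));ctrl.movel([g[0],g[1],.003],max_speed=.1);print(st())
ctrl.close_gripper(90);print(st(),get_state()["width"])
ctrl.movel([g[0],g[1],.11],max_speed=.12);print(st(),get_state()["width"])
p=O-.168*UC;ctrl.movep([p[0],p[1],.11],Q(CY));ctrl.movel([p[0],p[1],.016],max_speed=.12);ctrl.pause(.2);print(st(),get_state()["width"])
unit_vs_cradle("pre")
im=cv2.imread("pics/pre_scene.png");cv2.imwrite("pics/prec.png",im[100:300,200:450].repeat(3,0).repeat(3,1))
E
```

```text
(27.62, array([ 0.5004, -0.2718,  0.0036]), array([0.3, 0.1, 0.7]))
(28.23, array([ 0.5   , -0.2716,  0.0035]), array([-1.1,  0.5,  5.1])) 0.02142221152264484
(29.27, array([ 0.4994, -0.2714,  0.1092]), array([ 0.3,  0.6, -4.1])) 0.02188064579758944
(31.05, array([ 0.3612, -0.3274,  0.0167]), array([ 0.1,  0.2, -3.3])) 0.02158955372917197
top block 303 [-0.0843  0.001   0.0603] ((-89.81134033203125, -0.21031951904296875), (70.18115234375, 24.559534072875977), 0.15314115583896637) zslope [0.131 0.071] yslope [0.021 0.003]
top channel mid -0.0007 99 111
scene block 316 [-0.084   0.005   0.0577] ((-88.97830200195312, 1.8825187683105469), (70.4641342163086, 26.48353385925293), 0.9173755049705505) zslope [0.073 0.064] yslope [0.072 0.011]
scene channel mid 0.0025 68 103
```

View pics/prec.png

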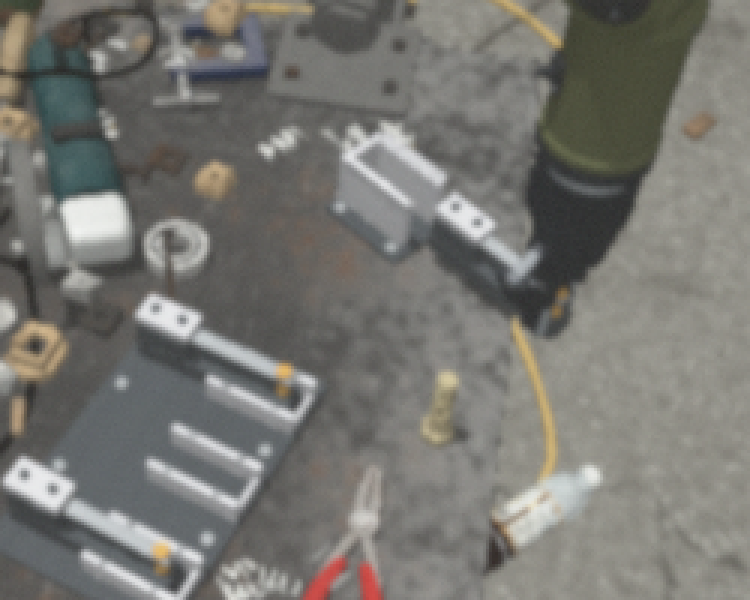

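Run:
```python
from h import *
for cam in("top","scene"):
    d=np.load(f"pre_{cam}.npy");px,X=cloud(cam,d);q=np.c_[(X-O)@UC,(X-O)@UCy,X[:,2]]
    k=(q[:,0]>-.105)&(q[:,0]<-.046)&(abs(q[:,1])<.025)&(q[:,2]>.055)&(q[:,2]<.075);W=q[k]
    k2=abs(W[:,2]-np.median(W[:,2]))<.004;W=W[k2]
    print(cam,len(W),W.mean(0).round(4),np.percentile(W[:,0],[2,98]),np.percentile(W[:,1],[3,97]),cv2.minAreaRect((W[:,:2]*1000).astype(np.float32)),"z",np.polyfit(W[:,0],W[:,2],1).round(3),"y",np.polyfit(W[:,0],W[:,1],1).round(3))
```

```text
top 196 [-0.0768  0.0001  0.063 ] [-0.09831921 -0.05585638] [-0.01147768  0.01153125] ((-76.91520690917969, -0.17946720123291016), (44.38888168334961, 24.5596923828125), 0.041132647544145584) z [0.008 0.064] y [0.021 0.002]
scene 161 [-0.078   0.0026  0.0634] [-0.09880526 -0.05578142] [-0.01050031  0.01347915] ((-76.78056335449219, 1.5604829788208008), (46.08210754394531, 25.448959350585938), 0.917375385761261) z [0.001 0.063] y [0.013 0.004]
```

The unit is level, in line with the channel and about 0.5 mm off centre. The scene picture shows its block at (465,210), just in front of the cradle mouth. I'll insert it now.

Run:
```python
from h import *
p=O-.168*UC-.0005*UCy
def go(s,z,v): ctrl.movel([*(p+s*UC)[:2],z],max_speed=v)
def F(): 
    f=get_state()["contact_force"]-f0;return np.round([f@UC,f@UCy,f[2]],1)
f0=get_state()["contact_force"]
go(0,.0105,.05);ok=True
for s in(.02,.03,.04,.055,.07,.08):
    go(s,.0105,.06);f=F();print(s,st()[:2],f)
    if abs(f[:2]).max()>12 or abs(f[2])>12: ok=False;break
if ok:
    z=.0105
    while z>.005:
        z-=.001;go(s,z,.03);f=F();print("z",z,f)
        if f[2]>4:break
    while s<.096:
        s+=.0015;go(s,z,.03);f=F();print("s",round(s,4),st()[1],f)
        if f[0]<-12:break
print(st(),((get_state()["tcp_pos"]-O)@UC).round(4))
```

```text
0.02 (31.89, array([ 0.3793, -0.3351,  0.0104])) [0.8 0.5 1.1]
0.03 (32.21, array([ 0.3889, -0.3391,  0.0105])) [0.4 0.4 1.1]
0.04 (32.52, array([ 0.3981, -0.3428,  0.0105])) [ 0.6 -0.1  1.3]
0.055 (32.92, array([ 0.4119, -0.3484,  0.0104])) [0.4 1.1 0.7]
0.07 (33.33, array([ 0.4257, -0.3542,  0.0104])) [1.2 0.7 1.4]
0.08 (33.64, array([ 0.4351, -0.358 ,  0.0105])) [0.7 0.2 1.4]
z 0.009500000000000001 [ 0.3  0.3 -0.6]
z 0.0085 [ 0.9 -0.5  2.4]
z 0.007500000000000001 [-2.6  1.6 10. ]
s 0.0815 [ 0.4354 -0.3584  0.0081] [-4.1  0.3 11.4]
s 0.083 [ 0.4366 -0.3589  0.0081] [-4.9 -0.1 11.2]
s 0.0845 [ 0.4379 -0.3595  0.0081] [-4.6 -0.  11. ]
s 0.086 [ 0.4393 -0.3602  0.0081] [-3.8  0.7 12.1]
s 0.0875 [ 0.4406 -0.3607  0.0082] [-4.8  0.2 12.1]
s 0.089 [ 0.4419 -0.3613  0.0082] [-5.2  0.4 11.3]
s 0.0905 [ 0.443  -0.3617  0.0081] [-6.7 -0.  13.1]
s 0.092 [ 0.443  -0.3618  0.0081] [-9.7  0.1 16.6]
s 0.0935 [ 0.443  -0.3617  0.0081] [-12.7   0.9  20.2]
(36.64, array([ 0.443 , -0.3617,  0.0081]), array([-12.2,   5.7,  16.8])) -0.0788
```

Contact at the predicted home position (TCP at -79 mm, stopped by the wall). I'll release, back off and check.

Run:
```python
from h import *
ctrl.ungrasp();t=get_state()["tcp_pos"];ctrl.movel([t[0],t[1],.12],max_speed=.12);e=t-.06*UC;ctrl.movel([.38,-.2,.2],max_speed=.2);ctrl.pause(.3);print(st())
for cam in("top","scene"):
    im,d=vision.grab_frame(cam);px,X=cloud(cam,d);q=np.c_[(X-O)@UC,(X-O)@UCy,X[:,2]]
    k=(q[:,0]>-.02)&(q[:,0]<.034)&(abs(q[:,1])<.0125)&(q[:,2]>.048)&(q[:,2]<.064);W=q[k]
    print(cam,len(W),W.mean(0).round(4),np.percentile(W[:,0],[2,98]),np.percentile(W[:,2],[5,50,95]),"z",np.polyfit(W[:,0],W[:,2],1).round(3),"y",np.polyfit(W[:,0],W[:,1],1).round(3))
    cv2.imwrite(f"pics/end_{cam}.png",im)
im=cv2.imread("pics/end_top.png");cv2.imwrite("pics/endc.png",cv2.resize(im[150:300,170:420],None,fx=3.2,fy=3.2,interpolation=2))
```

```text
(39.79, array([ 0.38  , -0.2004,  0.1996]), array([-0.2,  1.2, -0.7]))
top 218 [ 0.0107 -0.0002  0.0553] [-0.01186046  0.03292031] [0.05040623 0.05547681 0.05887948] z [0.035 0.055] y [ 0.002 -0.   ]
scene 156 [0.0079 0.0016 0.0553] [-0.01741647  0.03218277] [0.04957343 0.05576044 0.05896531] z [0.075 0.055] y [0.014 0.002]
```

View pics/endc.png

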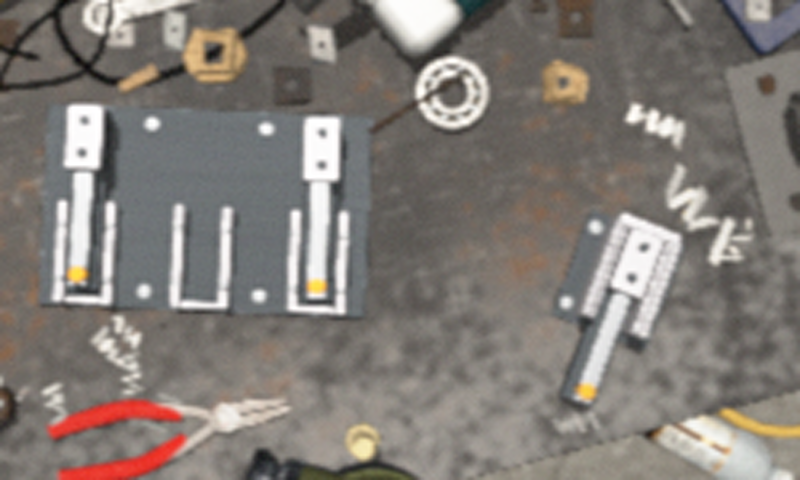

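The unit sits in the cradle with its block against the back wall at (635,245) and its finger end out in front at (586,391). It is on the floor (top at 55 mm) and in line with the channel. The sound units haven't moved.

```bash
python3 -c "
from h import *
print(ticket.close_job())"
```

```text
the job is handed in; nothing more can be done
None
```

The soft unit was the middle one; it is now upright and home against the back wall of the rework cradle, both sound units still stand in their bays, and the job is handed in at about 40 s of the 64 s allowed (no verdict was returned).

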